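Change over the bell-trimming bench

ROBOT

A 7-joint arm with a two-finger parallel gripper is mounted at the origin on the work surface. World frame = base frame: x ahead of the robot, y to its left, z up, the work surface at z = 0. Lengths are in m, angles in rad, forces in N, time in s.
With the tool pointing down it reaches from about 0.4 to 0.9 m from the base axis. Payload 5.5 kg.
Tool frame: the origin (TCP) lies midway between the tips of the shut fingers; the grasp point (between the pads) lies 19 mm behind it (manip.grip_depth is the distance from the TCP to the grasp point, in m); z points along the fingers, y is the line along which they close (so a half turn about z gives the same grasp; the last joint's range is limited). The gripper opens to 92 mm and grips with 3 to 60 N. Pads are 19 mm wide; open, the fingers measure 130 mm over their backs; the gripper's body (75 mm by 190 mm) begins 47 mm behind the grasp point.
Start: joints at [-0.857, 0.501, -0.427, 1.55, 0.221, 1.138, -0.21], TCP at [0.283, 0.585, 0.227] pointing down, gripper open.
Joint ranges: [-2.88, 2.88], [-0.31, 2.03], [-1.54, 1.56], [0.2, 2.42], [-1.41, 4.55], [0.19, 2.02], [-2.57, 2.57]. Speed limits (rad/s): [2.57, 2.57, 3.14, 3.14, 3.14, 3.14, 3.14].

INTERFACE

Orientations are given as a unit quaternion [x, y, z, w].
In Python, from bench import manip, effector, viewer gives the robot as it stands. Calls block until the motion is done:
- manip.move_pose(position, orientation): joint-space move of the TCP to a pose.
- manip.servo_line(position, ori=None, vel=0.15): straight line of the TCP; ori=None keeps the orientation; vel is the mean speed in m/s.
- manip.movej(angles): joint-space move.
- effector.open_jaws() and effector.close(f_grip=None): open the fingers fully, or close them until they stop; f_grip is the grip in N (None keeps the last).
- manip.sleep(seconds).
- manip.solve_ik(position, orientation): joint angles nearest the present ones, or None.
- viewer.get_image(name): name is "scene" or "top"; returns the picture (400x640x3 uint8, red, green, blue); there is no depth.
- viewer.get_calibration(name): a dict with "vfov" (degrees; the focal length in pixels is half the picture's height over the tangent of half this angle, whatever the lens; pixels are square), "cx", "cy" (the principal point, pixels), "eye" and "attitude" of the camera in the world. Camera axes: x right, y down, z forward; pixel columns grow to the right and rows downward; lengths in m; the calibration is good to about 2 mm. A picture is of the moment at which its call begins. get_calibration takes no time and is no camera call.
A pose or a line that the arm cannot do raises manip.PlanningError and nothing moves.
- manip.hand_in(): hands the job in; it is judged then, once.
Readings, each from a call of its own:
- manip.current_clock(): time.
- manip.current_q(): joint angles.
- manip.current_joint_velocities(): joint speeds.
- manip.current_tau(): joint torques, N m.
- manip.current_tool_pos(): TCP position.
- manip.current_tcp_rot(): TCP orientation.
- manip.current_force(): force on the tool from outside, world axes, zero at the start.
- manip.current_wrist_torque(): the same for the moment, N m.
- manip.current_finger_gap(): finger opening in m.
- manip.current_gripper_force(): force on a finger pad.
Only numpy, scipy, OpenCV 4.12 (cv2) and the standard library are available. Lean on these libraries where they do the work, as an engineer would, in place of code of your own. Each camera call takes 0.05 s, during which the arm holds its last target. There are 200 camera calls.

TASK

Change the bench over to the next bell: hang every finished bell by its roller hook on the sloped drying rail, above the red band, and let go so that it rolls down by itself to the stop or up against the bell before it. Turn the chuck bat so that its three holes line up with the studs of the trimming wheel and slide it on, fully down, then balance the unfinished bell mouth down and level on the chuck's dome. Leave the cup, the bowl and the jar where they are.

Things in the scene. Friction and masses are not known exactly. Their poses are not given: they have to be found in the camera images.
- bell0: finished terracotta bell (70 mm mouth, 60 high) under a steel C-hook with two free white rollers; one rigid carrier, 0.35 kg, stands upright; may be absent. Origin: centre of its mouth, z up. Back plate at x -20 to -24, 60 wide in y; hook open to +x and both y ends, free gap z 68-124 mm. Rollers at y +-15.5, axle z 138; grooves 15 wide run on the rail: running line x 0, z 129. See bell1, bell2
- bell1: same carrier as bell0; may be absent. On top, above the rollers, a wooden grip 22 x 22 mm, z 158-196 mm, centred on x = y = 0, square to x and y. The steel plate under it reaches 12 mm to +x and 20 mm to +-y
- bell2: same carrier as bell0; may be absent. Hung on the rail, its axes match the rail's (yaw equal, back plate on the rail's -x side): bring the bar in through the open +x side, then lower. On the rail it leans 0.12 rad with the slope; its origin is 129 mm under the bar's top
- bell3: same carrier as bell0; may be absent
- rail: sloped steel drying rail on two green posts, fixed. Origin on the bench below its middle; local +y runs downhill. Flat bar 8 mm wide (x), 14 high, centred on x = 0; top face at z = 190 mm at y = 0, falling 0.12 m per m of y. Posts 16 mm thick, feet 60 mm, at y = +-235 mm. A red band on the bar at y = -90 mm: hang bells above it (y -125 to -185). A released bell rolls down by itself in 1-3 s
- rail_load (a point): middle of the rail's loading stretch above the red band, on the bar's top face (rail y = -145 mm, z = 207 mm)
- rail_stop (a point): uphill face of the black rubber stop at the rail's lower end, at the bar's top face (rail y = 200 mm). A bell at the stop has its origin near y = 170 mm; those behind it touch at 70 mm spacing
- wheel: bench trimming wheel, fixed and not turning. Origin: centre of its underside on the bench. Aluminium head 190 mm across, top face at z = 55 mm, with three upright brass studs, 10 mm thick with tapered tips, 22 mm tall, on a circle of 55 mm radius at 0, 120 and 240 degrees from local x
- wheel_stud0 (a point): tip of the stud on the wheel's local +x (77 mm above the bench)
- bat: chuck bat, 0.4 kg: plywood disc 156 mm across, 12 thick, with three dark 15 mm through-holes on a circle of 55 mm radius at 0, 120, 240 degrees from local x, and in its centre an upright round wooden chuck post, 32 mm thick, straight to z = 81 mm, domed top at z = 87 mm. Origin: centre of its underside. Any of the three positions fits; fully down its origin is 55 mm above the wheel's
- bat_hole0 (a point): centre of the bat's hole on local +x, at its upper face (12 mm above the underside)
- blank: unfinished brown clay bell, hollow, hard, 0.22 kg, standing mouth down. Origin: centre of its mouth, z up. 88 mm across the mouth, 60 high, inside 54 deep to a flat crown about 50 across; on top a round knob 22 mm thick, z 60-88 mm. On the dome its origin is 33 mm above the bat's underside, its mouth clear of the disc; set off-centre it leans
- cup: blue cup without a handle, 66 mm across, 80 mm tall, bystander; origin at its underside
- bowl: terracotta bowl, 96 mm across, 45 mm tall, bystander; origin at its underside
- slip_jar: brown closed jar with a grey lid, 58 mm across, 72 mm tall, bystander; origin at its underside
There are look-alikes about, which are no part of the job. Leave any blue or turquoise look-alike of the bell2 alone.

How it is judged:
By the outcome, as a careful person would: the job done as asked, in the order asked, and still so for the second after the job is handed in, with the robot touching nothing.
Of bell0, bell1, bell2, bell3 only 3 to 4 are there at a start; the rules pass over those that are not, and their reading is None.
At some moment in a run one of bell0, bell1, bell2, bell3, bat may be knocked a few centimetres aside while the robot is not near it.
It also fails if it takes over 205 s, if anything falls off the work surface, if the arm or the gripper's body presses on something with over 40 N, if the wrist force passes 120 N, or if a joint passes its speed limit or range.

## Working session

There is one attempt and no reset: what is moved stays moved. The work goes in short steps, each a Python script; the robot and the scene stay as the last script left them, time stands still between calls to the robot, and variables do not carry over. Pictures are saved under pics/ and viewed, at most 14 in all, crops included, and the job is handed in when it is done.

```bash
ls; mkdir -p pics; python3 - <<'E'
from bench import manip, effector, viewer
import cv2
for n in("scene","top"):
    im=viewer.get_image(n); cv2.imwrite(f"pics/{n}0.png",im[:,:,::-1]); print(n,viewer.get_calibration(n))
print(manip.current_clock(),manip.current_tool_pos(),manip.current_tcp_rot(),manip.grip_depth)
E
```

```text
pics
scene {'vfov': 55.899156970369724, 'cx': 322.6012796033097, 'cy': 204.04769428524912, 'eye': array([1.15852607, 0.31545358, 1.09700095]), 'attitude': array([ 0.52576097,  0.78428825, -0.27157756, -0.18631417])}
top {'vfov': 43.91489939543459, 'cx': 320.46504856292034, 'cy': 213.3262625597097, 'eye': array([0.33744491, 0.06124853, 1.52357433]), 'attitude': array([-0.69906754,  0.7139956 , -0.03427258,  0.01844578])}
0.1 [0.28295211 0.5844854  0.22577916] [ 2.23444122e-01  9.74716351e-01 -8.43839805e-04 -2.17551067e-04] 0.0188
```

View pics/scene0.png

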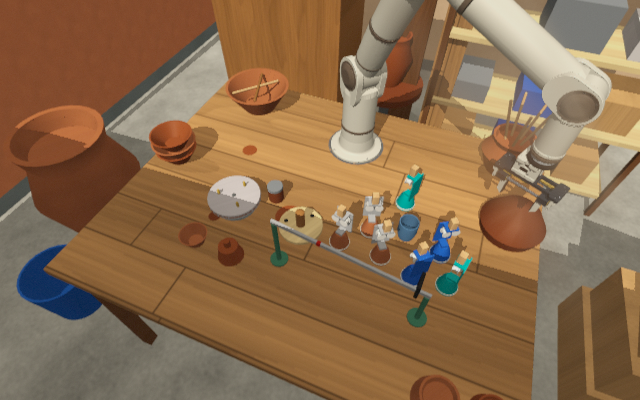

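View pics/top0.png

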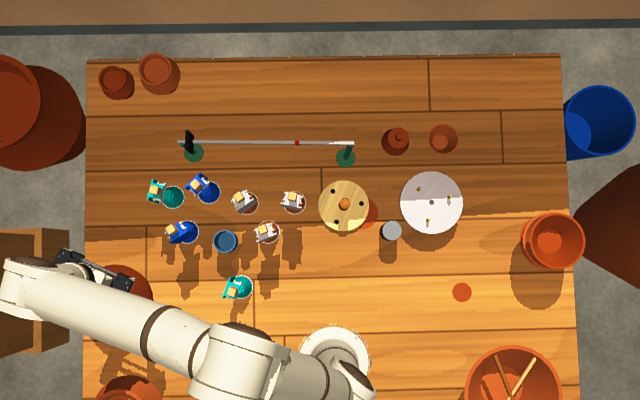

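```bash
cat > h.py <<'E'
import numpy as np, cv2
from scipy.spatial.transform import Rotation as R
from bench import manip, effector, viewer
C={n:viewer.get_calibration(n) for n in("scene","top")}
def ray(n,uv):
    c=C[n]; f=200/np.tan(np.radians(c["vfov"]/2))
    d=R.from_quat(c["attitude"]).apply([(uv[0]-c["cx"])/f,(uv[1]-c["cy"])/f,1]); return np.array(c["eye"]),d/np.linalg.norm(d)
def proj(n,p):
    c=C[n]; f=200/np.tan(np.radians(c["vfov"]/2))
    q=R.from_quat(c["attitude"]).inv().apply(np.array(p)-c["eye"]); return q[:2]/q[2]*f+[c["cx"],c["cy"]]
def plane(n,uv,z):
    o,d=ray(n,uv); return o+d*(z-o[2])/d[2]
def tri(us,ut):
    (a,d),(b,e)=ray("scene",us),ray("top",ut)
    s,t=np.linalg.lstsq(np.c_[d,-e],b-a,rcond=None)[0]
    p,q=a+s*d,b+t*e; return (p+q)/2,np.linalg.norm(p-q)
def snap(n,name=None):
    im=viewer.get_image(n)
    if name: cv2.imwrite(f"pics/{name}.png",im[:,:,::-1])
    return im
E
python3 - <<'E'
import cv2
a=cv2.imread("pics/top0.png")[120:260,140:340]; cv2.imwrite("pics/tc.png",cv2.resize(a,None,fx=4,fy=4,interpolation=cv2.INTER_CUBIC))
a=cv2.imread("pics/scene0.png")[160:310,200:400]; cv2.imwrite("pics/sc.png",cv2.resize(a,None,fx=4,fy=4,interpolation=cv2.INTER_CUBIC))
a=cv2.imread("pics/top0.png")[120:260,280:480]; cv2.imwrite("pics/tc2.png",cv2.resize(a,None,fx=4,fy=4,interpolation=cv2.INTER_CUBIC))
from h import *
# rough checks
print(tri((357,146),(335,355)))
for n in("top","scene"): print(proj(n,[0,0,0]),proj(n,[0.5,0,0]))
E
```

```text
(array([0.021587  , 0.00278673, 0.01529967]), np.float64(0.0221667052340794))
[332.32347416 362.29992788] [328.48683288 197.31840879]
[355.13955547 145.07294073] [308.04732758 236.01147534]
```

View pics/tc.png

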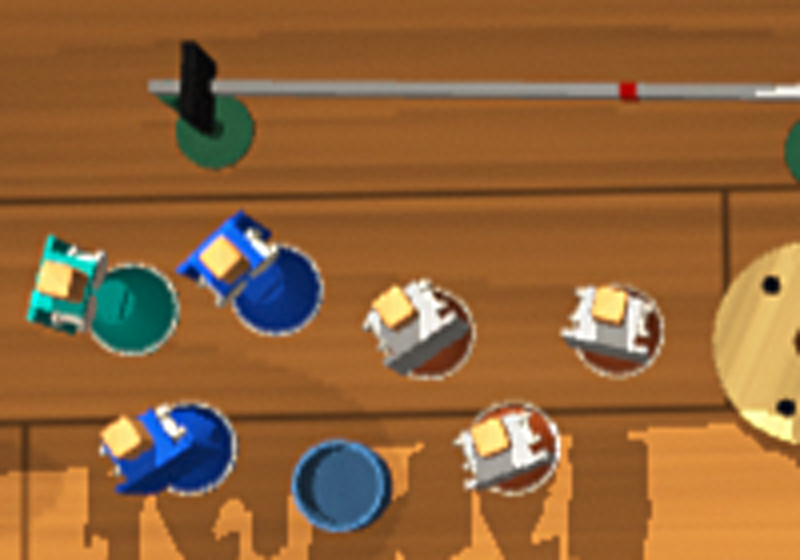

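View pics/sc.png

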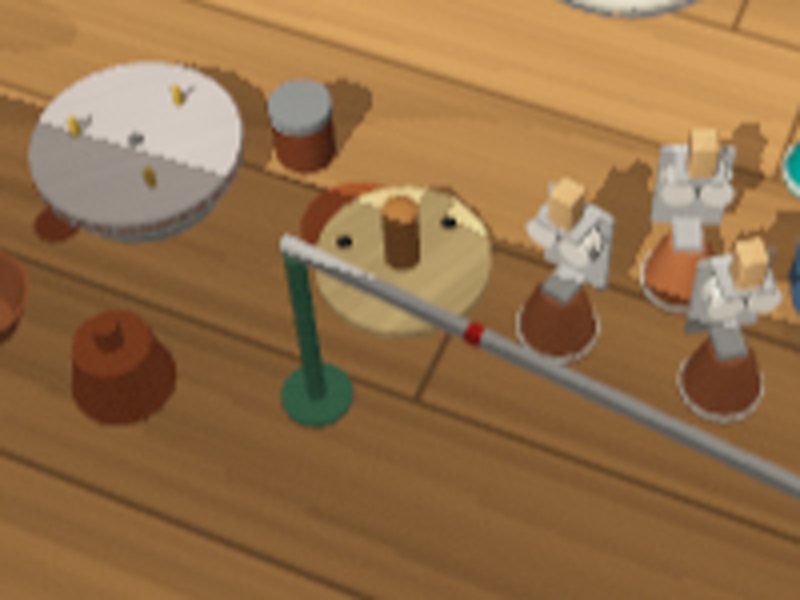

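View pics/tc2.png

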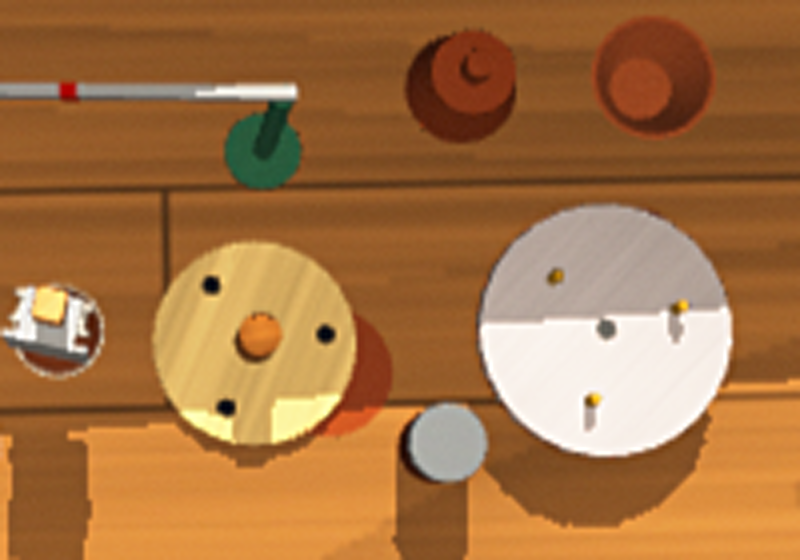

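The scene picture shows three steel bells with white rollers: top view (245,202), (293,202) and (266,232). The blue and turquoise ones are look-alikes. In the top view the bat is at (344,205), the wheel at (431,203), the blank at (396,140), and the rail runs along row 142 with its stop on the left, so downhill is about +y.

```bash
python3 - <<'E'
from h import *
t=cv2.imread("pics/top0.png"); s=cv2.imread("pics/scene0.png")
P={"A":((290,197),(341,211)),"B":((238,197),(387,226)),"C":((262,230),(375,199))}
rows=[]
for k,(a,b) in P.items():
    cs=[cv2.resize(im[p[1]-16:p[1]+17,p[0]-16:p[0]+17],None,fx=8,fy=8,interpolation=cv2.INTER_NEAREST) for im,p in((t,a),(s,b))]
    rows.append(np.vstack(cs))
cv2.imwrite("pics/g.png",np.hstack(rows))
h=cv2.cvtColor(t,cv2.COLOR_BGR2HSV)
print(h[192:203,284:298].tolist().__repr__()[:0])
for im,(u,v) in((t,(292,196)),(s,(342,209))):
    hh=cv2.cvtColor(im,cv2.COLOR_BGR2HSV)[v-5:v+6,u-6:u+7]
    print(hh[...,0]);print(hh[...,1]);print(hh[...,2])
E
```

```text
[[14 12 13 14 15 15 15 15 15 15 15 15 15]
 [18 50 12 17 23 25 21 16 15 17 12 12 15]
 [35 60 13 22 24 24 24 24 26 27 15  9  8]
 [23 25 15 22 23 23 24 24 26 27 17 12 11]
 [24 20 15 23 23 23 24 25 25 25 15 14 35]
 [ 0 20 19 23 23 25 25 24 25 24 14 16 18]
 [20 13 21 24 25 25 25 25 26 22 13 36 20]
 [24 13 18 23 25 25 25 26 27 17 12 30 15]
 [18 30 14 15 16 18 22 23 23 15 14 23 15]
 [17 21 16 13 13 13 14 14 15 14 13 23 15]
 [18 19 27 18 17 16 13 13 13 13 18 23 23]]
[[136  87 118 182 178 170 132 108 105 136 137 127 156]
 [ 48   3  34 149 137 123 118 155 164 147 144  86  98]
 [  6   1  37 131 131 125 123 127 121 118 166  95 138]
 [ 13   7  58 132 127 129 128 120 112 117 146  39  49]
 [  5   7 111 135 129 128 120 113 116 126 154  25   6]
 [  2  10 115 133 128 121 114 115 120 134 141  20   5]
 [  3  34 136 131 119 114 119 116 115 142  98   5   6]
 [  5  28 149 137 124 123 118 116 115 160  79   1   6]
 [  5   4 119 173 170 157 138 129 134 166  36   4   8]
 [  7   7  42  90 136 141 166 166 176 155  26   9   6]
 [ 11   8  11  18  34  36  78  91 112  80  18   9   9]]
[[173 181 173 175 200 207 210 1
[... 1549 characters left out ...]
2 121 125 125 133 135 116  16  16  16]
 [ 21 106 121 125 124 122 129 135 135  51  19  16  14]]
[[185 186 188 188 198 203 196 183 186 186 187 187 187]
 [184 186 186 197 218 227 218 206 193 189 186 186 186]
 [186 180 196 218 228 229 229 229 215 210 186 188 188]
 [184 180 216 228 229 229 228 227 227 221 180 187 188]
 [184 190 226 228 227 227 226 225 220 192 172 183 186]
 [179 193 212 218 226 226 226 221 194 139 169 184 167]
 [180 197 193 197 213 217 222 197 144 129 155 165 136]
 [190 198 194 192 188 196 201 153 130 126 134 171 165]
 [195 197 192 190 188 184 173 128 127 126 167 197 192]
 [187 195 192 190 187 182 173 127 123 125 190 193 194]
 [184 193 190 188 185 182 170 127 123 151 191 194 194]]
```

View pics/g.png

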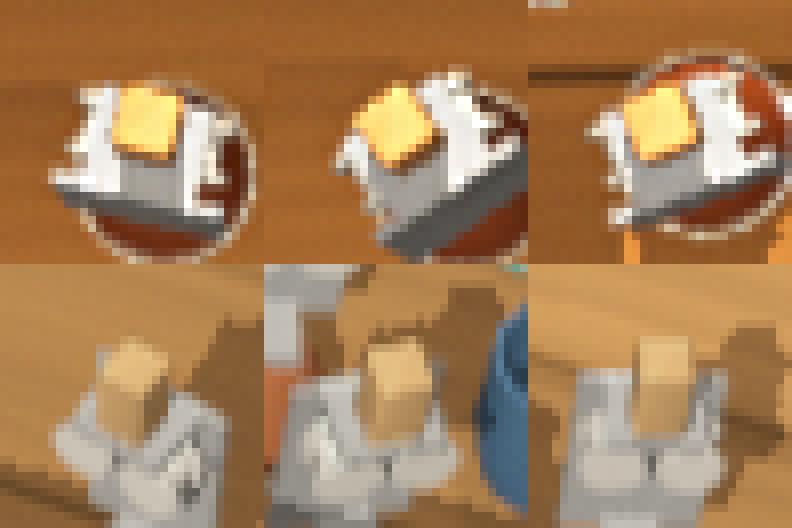

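The crops separate the bright tan grip tops cleanly in both views: top about (291,196), (237,196), (261,229), scene about (341,207), (388,223), (375,197). Next I measure the bells, rail, wheel, bat and blank.

```bash
cat >> h.py <<'E'
def mask(im,lo,hi):
    return cv2.inRange(cv2.cvtColor(cv2.resize(im,None,fx=4,fy=4,interpolation=cv2.INTER_CUBIC),cv2.COLOR_RGB2HSV),np.array(lo),np.array(hi))
def blobs(m,amin,amax):
    "components of a 4x mask: (u,v in original pixels, area, contour)"
    out=[]
    for c in cv2.findContours(m,cv2.RETR_EXTERNAL,cv2.CHAIN_APPROX_NONE)[0]:
        M=cv2.moments(c); a=M["m00"]/16
        if amin<=a<=amax: out.append((np.array([M["m10"]/M["m00"],M["m01"]/M["m00"]])/4-.375,a,c))
    return out
def grips():
    """tan grip tops, matched over both views"""
    t,s=snap("top"),snap("scene")
    T=blobs(mask(t,(19,95,243),(28,160,255)),20,90); S=blobs(mask(s,(16,95,205),(20,136,240)),8,60)
    res=[]
    for a in T:
        for b in S:
            p,e=tri(b[0],a[0])
            if e<.006 and .186<p[2]<.206:
                r=cv2.minAreaRect(a[2])[2]
                # neighbourhood hue: blue / turquoise look-alikes
                u,v=a[0].astype(int); hs=cv2.cvtColor(t[v-9:v+10,u-9:u+10],cv2.COLOR_RGB2HSV)
                blue=int(((hs[...,0]>78)&(hs[...,0]<130)&(hs[...,1]>120)).sum())
                d=plane("top",a[0]+[np.cos(np.radians(r)),np.sin(np.radians(r))],p[2])-plane("top",a[0],p[2])
                yaw=(np.arctan2(d[1],d[0])+np.pi/4)%(np.pi/2)-np.pi/4
                res.append(dict(p=p,e=e,yaw=yaw,blue=blue,uv=a[0],us=b[0],a=(a[1],b[1])))
    return res
E
python3 - <<'E'
from h import *
np.set_printoptions(precision=4,suppress=True)
for g in grips(): print(g)
t,s=snap("top"),snap("scene")
print("stud");T=blobs(mask(t[175:235,395:470],(18,120,90),(32,255,255)),2,40);S=blobs(mask(s[170:225,200:265],(18,110,90),(32,255,255)),2,40)
for a in T:print("T",a[0]+[395,175],a[1])
for a in S:print("S",a[0]+[200,170],a[1])
print("holes")
for a in blobs(mask(t[175:240,315:375],(0,0,0),(180,255,70)),5,60):print("T",a[0]+[315,175],a[1])
for a in blobs(mask(s[200:250,270:330],(0,0,0),(180,255,60)),2,60):print("S",a[0]+[270,200],a[1])
print("band")
for a in blobs(mask(t[130:150,250:340],(0,180,100),(4,255,255)),2,60):print("T",a[0]+[250,130],a[1])
for a in blobs(mask(s[225:260,300:340],(0,180,100),(4,255,255)),2,60):print("S",a[0]+[300,225],a[1])
for u in (220,260,285,310,335): print(u,cv2.cvtColor(t,cv2.COLOR_RGB2HSV)[136:149,u,1:].tolist())
for u in (290,310,350,380,405): 
    v=int(222+(u-275)*.477); print(u,v,cv2.cvtColor(s,cv2.COLOR_RGB2HSV)[v-7:v+9,u,1:].tolist())
E
```

```text
{'p': array([0.2337, 0.2726, 0.1981]), 'e': np.float64(0.0027900929833789205), 'yaw': np.float64(-0.36901110130171344), 'blue': 124, 'uv': array([230.9487, 291.5496]), 'us': array([414.7328, 166.9266]), 'a': (46.3125, 26.34375)}
{'p': array([0.3979, 0.1884, 0.1995]), 'e': np.float64(0.002106377147662548), 'yaw': np.float64(0.3969742239112932), 'blue': 0, 'uv': array([261.9357, 228.6871]), 'us': array([375.5905, 194.3504]), 'a': (45.71875, 34.5)}
{'p': array([0.4031, 0.4335, 0.1981]), 'e': np.float64(0.00393979218935661), 'yaw': np.float64(0.5787574605272248), 'blue': 59, 'uv': array([169.8642, 228.7029]), 'us': array([454.8888, 220.2548]), 'a': (46.28125, 37.46875)}
{'p': array([0.4854, 0.1074, 0.1974]), 'e': np.float64(0.002042834886108238), 'yaw': np.float64(-0.26593813832109237), 'blue': 0, 'uv': array([291.7763, 195.5355]), 'us': array([341.3133, 207.4214]), 'a': (44.21875, 32.53125)}
{'p': array([0.4869, 0.2522, 0.1969]), 'e': np.float64(0.0024967785226319918), 'yaw': np.float64(0.5937876248015637), 'blue': 0, 'uv': array([237.8023, 196.0391]), 'us': array([387.3879, 222.7583]),
[... 2009 characters left out ...]
 166], [56, 150], [19, 135], [21, 124], [23, 100], [24, 94], [96, 117], [153, 135], [150, 126], [153, 110], [158, 95]]
350 257 [[156, 132], [155, 133], [150, 133], [152, 129], [149, 128], [103, 131], [45, 137], [20, 139], [18, 125], [20, 100], [21, 96], [100, 120], [152, 138], [156, 136], [154, 134], [155, 133]]
380 272 [[66, 132], [164, 123], [151, 135], [153, 135], [128, 138], [56, 141], [20, 141], [19, 133], [20, 113], [19, 93], [81, 110], [139, 130], [155, 133], [154, 134], [153, 132], [148, 129]]
405 284 [[215, 103], [223, 102], [208, 103], [213, 103], [149, 108], [25, 121], [18, 141], [18, 130], [19, 107], [17, 92], [82, 109], [142, 129], [157, 130], [148, 126], [154, 124], [156, 126]]
```

```bash
python3 - <<'E'
from h import *
np.set_printoptions(precision=4,suppress=True)
ts=np.array([(220,141.23),(260,141.6),(285,141.72),(310,141.9),(335,142.03)]); ss=np.array([(310,238.05),(350,256.77),(380,271.17),(405,282.9)])
def pl(n,p):
    k=np.polyfit(p[:,0],p[:,1],1); f=lambda u:ray(n,(u,np.polyval(k,u)))[1]
    m=np.cross(f(p[0,0]),f(p[-1,0])); return m/np.linalg.norm(m),C[n]["eye"],k
n1,e1,k1=pl("top",ts); n2,e2,k2=pl("scene",ss)
d=np.cross(n1,n2); d*=np.sign(d[1])/np.linalg.norm(d)
print("dir",d,"slope",d[2]/np.hypot(*d[:2]),"yaw",np.arctan2(-d[0],d[1]))
A=np.r_[[n1,n2,d]]; 
for n,u,k in(("top",296.54,k1),("scene",317.95,k2)):
    o,r=ray(n,(u,np.polyval(k,u)))
    p0=np.linalg.solve(A,[n1@e1,n2@e2,0]); s,t=np.linalg.lstsq(np.c_[d,-r],o-p0,rcond=None)[0]; print("band",p0+s*d)
print("band cent",tri((317.95,242.98),(296.54,142.4)))
print("end",tri((272,222.5),(353.5,143)))
print("studs"); 
st=[tri(a,b) for a,b in(((244,183.45),(428.06,219.41)),((218.02,191.26),(418.56,188.73)),((237.01,203.81),(449.66,196.23)))]
for x in st:print(x)
print("alt pairing",tri((218.02,191.26),(449.66,196.23)),tri((237.01,203.81),(418.56,188.73)))
print("holes",tri((311.82,215.28),(336.13,221.42)),tri((285.76,220),(360.96,203.07)))
H=np.array([plane("top",u,.012) for u in((336.13,221.42),(360.96,203.07),(332.36,190.78))]);print(H,H.mean(0),np.linalg.norm(H-H.mean(0),axis=1))
print(np.degrees(np.arctan2(*(H-H.mean(0))[:,1::-1].T))%120)
E
```

```text
dir [ 0.0502  0.9917 -0.1188] slope -0.11961097982068049 yaw -0.050599901340173364
band [0.63   0.0908 0.2051]
band [0.6301 0.0922 0.205 ]
band cent (array([0.6298, 0.0915, 0.1978]), np.float64(0.0010862465896508903))
end (array([ 0.6222, -0.0592,  0.2072]), np.float64(0.007076998358400989))
studs
(array([ 0.4207, -0.2885,  0.0685]), np.float64(0.003048006874268748))
(array([ 0.5211, -0.2793,  0.1336]), np.float64(0.06388692723242353))
(array([ 0.481 , -0.3364,  0.009 ]), np.float64(0.07678929231911545))
alt pairing (array([ 0.4884, -0.3559,  0.0677]), np.float64(0.002709365352292125)) (array([ 0.5125, -0.264 ,  0.0679]), np.float64(0.002653491639151111))
holes (array([ 0.4236, -0.0197,  0.0161]), np.float64(0.0026877640464076803)) (array([ 0.4781, -0.0968,  0.0162]), np.float64(0.003056163597192342))
[[ 0.4243 -0.0212  0.012 ]
 [ 0.479  -0.0987  0.012 ]
 [ 0.5186 -0.0119  0.012 ]] [ 0.474  -0.0439  0.012 ] [0.0547 0.055  0.055 ]
[35.4023 35.2679 35.6614]
```

Measurements agree with the text: rail slope -0.1196, hole radius 55 mm, grip tops at about 0.197 m. Now I pick bell B and check the camera-to-robot offset while holding it.

```bash
cat >> h.py <<'E'
np.set_printoptions(precision=4,suppress=True)
RAIL=np.array([.6346,.1814,0]); RY=-.0506
def bellrot(yaw,tilt=0.): return R.from_euler("ZX",[yaw,tilt])
FLIP=[0]
def tool(yaw,tilt=0.):
    "tool pointing down, closing along local x"
    return bellrot(yaw,tilt)*R.from_matrix(np.array([[0,1,0],[1,0,0],[0,0,-1.]]).T)*R.from_euler("z",FLIP[0]*np.pi)
def rp(x,y,z): return RAIL+R.from_euler("z",RY).apply([x,y,z])
H=.162
def go(p,q,joint=False,vel=.25):
    (manip.move_pose if joint else manip.servo_line)(*( [list(p),list(q.as_quat())]),**({} if joint else {"vel":vel}))
def pick(p,yaw,grip=35):
    q=tool(yaw); p=np.array(p[:2])
    go([*p,.30],q,joint=True); effector.open_jaws()
    go([*p,H],q,vel=.12); effector.close(grip)
    print("gap",manip.current_finger_gap(),"t",manip.current_clock())
    go([*p,H+.21],q,vel=.25); print("F",manip.current_force(),manip.current_finger_gap())
E
python3 - <<'E'
from h import *
for f in(0,1):
    FLIP[0]=f
    for y,p in((.59,(.487,.252,.3)),(.59,(.487,.252,.162)),(RY,rp(-.08,-.145,.3))):
        q=manip.solve_ik(list(p),list(tool(y).as_quat())); print(f,None if q is None else np.array(q))
E
```

```text
0 [-0.2975  0.2336 -0.2712  1.7248  0.0668  1.1922  0.0036]
0 [-0.3189  0.3758 -0.2544  1.8735  0.1176  0.9068 -0.0389]
0 [-0.1158  0.2228 -0.0086  1.7311  0.002   1.1877 -0.1755]
1 [-1.5069  0.5339  1.367   1.7602 -0.5428  1.3044 -2.5658]
1 [-1.4442  0.8163  1.3567  1.908  -0.8746  1.1889 -2.3129]
1 [ 0.8281  0.5162 -1.2934  1.703   0.5122  1.3196  2.5258]
```

```bash
python3 - <<'E'
from h import *
p=manip.current_tool_pos(); manip.servo_line([p[0],p[1],.32],vel=.25)
pick([.4869,.2522],.594)
for g in grips():
    print(g["p"],g["yaw"],g["blue"],g["e"],g["uv"],g["us"])
print(manip.current_tool_pos())
p=manip.current_tool_pos(); top=p+[0,0,.034]; print("expected grip top",top,proj("top",top),proj("scene",top))
snap("scene","s1"); t=manip.current_clock();print(t)
E
```

```text
gap 0.021642716152361467 t 4.875
F [-0.2453 -0.2776 -4.969 ] 0.021811656147329078
[0.4031 0.4335 0.198 ] 0.578758732802251 58 0.003818108127627412 [169.8505 228.7057] [454.8576 220.2813]
[0.4854 0.1073 0.1975] -0.23949737858530873 0 0.00220925538835885 [291.8488 195.5097] [341.302  207.3949]
[0.5096 0.4778 0.1969] -0.2007756920960595 109 0.0032991855847388047 [153.1996 189.2875] [464.0502 254.3148]
[0.4859 0.2516 0.3697]
expected grip top [0.4859 0.2516 0.4037] [224.3359 186.5985] [398.3917 174.3314]
6.0167
```

View pics/s1.png

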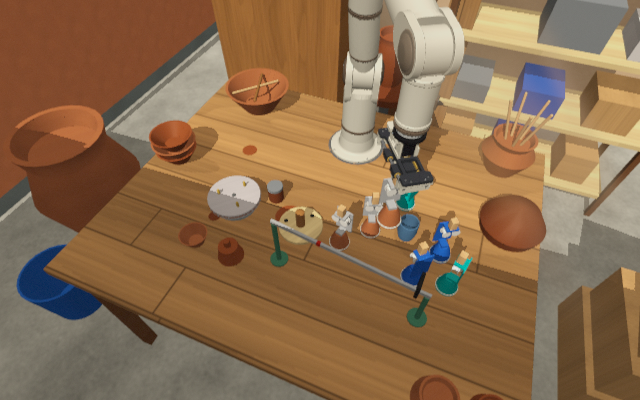

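The picture shows bell B hanging upright in the gripper near (390,210), and no fourth bell where the arm used to be. Next I hang it.

```bash
cat >> h.py <<'E'
T=-.1194
def tcp_for(x,y,zb):
    "TCP for bell origin such that its running line (z 129) would be at rail x,y, bar top + zb"
    run=rp(x,y,.190-.12*y+zb); return run+bellrot(RY,T).apply([0,0,H-.129])
def fine(p,q,vel=.06):
    go(p,q,vel=vel); e=np.array(p)-manip.current_tool_pos()
    if np.linalg.norm(e)>.0007: go(p+e,q,vel=.03)
    return np.array(p)+e
def hang(y=-.15):
    q=tool(RY,T)
    go(tcp_for(-.09,y,.13),q,joint=True); go(tcp_for(-.09,y,.021),q,vel=.2)
    e=fine(tcp_for(0,y,.021),q,vel=.1)-tcp_for(0,y,.021); print("at",manip.current_tool_pos()-tcp_for(0,y,.021),e)
    f0=manip.current_force()
    for z in [.014,.008,.006,.004,.002,0,-.002,-.004,-.006]:
        go(tcp_for(0,y,z)+e,q,vel=.05); f=manip.current_force()-f0
        print(z,f,manip.current_tool_pos()-tcp_for(0,y,z))
        if f[2]>4: break
    effector.open_jaws(); print("rel t",manip.current_clock())
    p=manip.current_tool_pos(); manip.sleep(.3); go(p+[0,0,.08],q,vel=.2)
E
python3 - <<'E'
from h import *
hang(); snap("top","t2"); snap("scene","s2"); print(manip.current_clock())
a=cv2.imread("pics/top"+"0.png")
s=cv2.imread("pics/s2.png")[150:320,200:480]; t=cv2.imread("pics/t2.png")[110:260,140:420]
cv2.imwrite("pics/c2.png",np.vstack([cv2.resize(s[:130],None,fx=2.2,fy=2.2),cv2.resize(t[:130],None,fx=2.2,fy=2.2)]))
E
```

```text
at [-0.0005  0.0001 -0.    ] [ 0.0005 -0.0001  0.    ]
0.014 [-0.0134 -0.271   0.997 ] [-0.0002 -0.0002 -0.0006]
0.008 [-0.6166 -0.1931  0.4054] [ 0.0001 -0.0002 -0.0006]
0.006 [ 0.2566 -0.0792 -0.6584] [ 0.0005 -0.0001 -0.0001]
0.004 [ 1.0485 -0.1952 -0.302 ] [ 0.0004 -0.0001 -0.0001]
0.002 [ 0.207   0.9666 -0.7467] [ 0.0004 -0.0001 -0.0002]
0 [0.2862 0.2253 0.5471] [ 0.0007 -0.0001  0.0001]
-0.002 [-2.3785  0.974   8.7397] [0.0008 0.0004 0.0018]
rel t 11.625
12.575
```

View pics/c2.png

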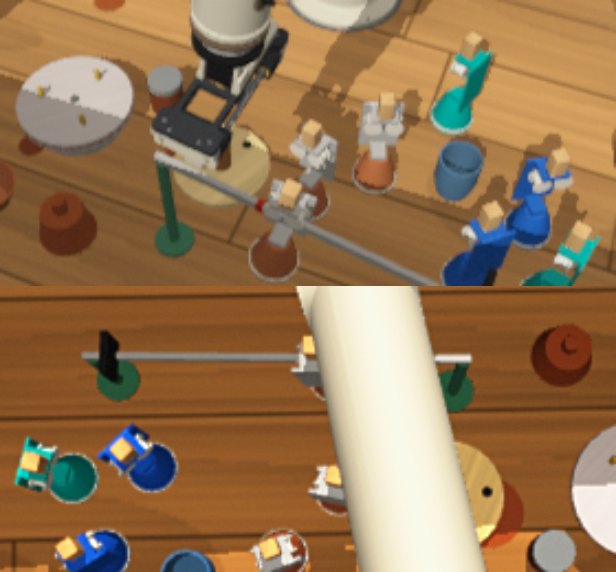

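The crops show the bell on the rail, already past the red band and rolling toward the stop. Contact came within 2 mm of the nominal height. Next is bell C.

```bash
cat >> h.py <<'E'
def near(xy,r=.07):
    c=[g for g in grips() if g["blue"]<15 and g["p"][0]<.57 and np.hypot(*(g["p"][:2]-xy))<r]
    for g in c: print(g["p"],g["yaw"],g["e"])
    return c[0] if len(c)==1 else None
E
python3 - <<'E'
from h import *
manip.sleep(1.)
g=near([.398,.188])
if g:
    pick(g["p"],g["yaw"])
    for k in grips(): print(k["p"],k["yaw"],k["blue"])
    hang(); print([ (k["p"],k["yaw"],k["blue"]) for k in grips()]); print(manip.current_clock()); snap("scene","s3")
E
```

```text
[0.398  0.1883 0.1998] 0.3653099869682581 0.002078105955061
gap 0.02142163341641873 t 17.3417
F [-1.0406  0.283  -3.9515] 0.02196163322635057
[0.2335 0.2728 0.1971] -0.3871587314215792 94
[0.4031 0.4335 0.198 ] 0.562467220165777 58
[0.4854 0.1074 0.1973] -0.2659380530221864 0
[0.5096 0.4778 0.1968] -0.20629487489289788 108
[0.5222 0.3683 0.1964] 0.7681372960417163 129
at [-0.0005  0.0001 -0.    ] [ 0.0005 -0.0001  0.    ]
0.014 [ 0.0354 -0.2631 -1.7756] [-0.0002 -0.0001 -0.0006]
0.008 [-0.6175 -0.7006 -0.7329] [ 0.0001 -0.0002 -0.0006]
0.006 [-0.2581 -0.2397 -1.1517] [ 0.0004 -0.0001 -0.0001]
0.004 [-0.145  -0.1671 -0.9208] [ 0.0004 -0.0001 -0.0001]
0.002 [-0.0517 -1.4179 -1.1787] [ 0.0004 -0.0002 -0.0002]
0 [ 0.8956 -0.7944 -0.1838] [ 0.0007 -0.0001  0.0001]
-0.002 [-3.6948  0.1453  8.3231] [0.0008 0.0004 0.0018]
rel t 24.0
[(array([0.2336, 0.2726, 0.198 ]), np.float64(-0.3690106283683656), 125), (array([0.4031, 0.4335, 0.198 ]), np.float64(0.578758150358762), 59), (array([0.4853, 0.1075, 0.1966]), np.float64(-0.23188442084273952), 0), (array([0.5096, 0.4778, 0.1967]), np.float64(-0.19556946389181373), 109), (array([0.5223, 0.3683, 0.1964]), np.float64(0.7681387048778885), 129)]
24.95
```

```bash
python3 - <<'E'
from h import *
g=near([.485,.107])
pick(g["p"],g["yaw"])
hang(); manip.sleep(1.5)
p=manip.current_tool_pos(); go([.42,.10,.35],tool(RY),joint=True); manip.sleep(1.)
snap("top","t4"); snap("scene","s4"); print(manip.current_clock())
s=cv2.imread("pics/s4.png")[170:330,180:480]; t=cv2.imread("pics/t4.png")[110:240,140:480]
cv2.imwrite("pics/c4.png",np.vstack([cv2.resize(s,(720,384)),cv2.resize(t[:,20:320],(720,312))])[:, :][:600] if 0 else np.vstack([cv2.resize(s,(600,320)),cv2.resize(t[:,20:320],(600,260))]))
E
```

```text
[0.4854 0.1075 0.1965] -0.22826851117189806 0.0017707981688035931
gap 0.021708827939988618 t 28.3833
F [-0.2215  0.5385 -2.8506] 0.021810576580520553
at [-0.0005  0.0001 -0.    ] [ 0.0005 -0.0001  0.    ]
0.014 [ 0.8597 -0.4017  1.1829] [-0.0002 -0.0001 -0.0006]
0.008 [ 1.1577 -0.4814  1.1187] [ 0.     -0.0001 -0.0006]
0.006 [ 0.9102 -0.3028  2.0805] [ 0.0004 -0.0001 -0.0001]
0.004 [0.5032 0.1606 0.1319] [ 0.0004 -0.0001 -0.0002]
0.002 [ 1.5659 -0.0147  1.3916] [ 0.0003 -0.0001 -0.0002]
0 [1.5595 0.2455 0.8379] [ 0.0007 -0.0001  0.0001]
-0.002 [-1.9299  0.5453 10.2401] [0.0008 0.0003 0.0017]
rel t 34.5417
38.875
```

View pics/c4.png

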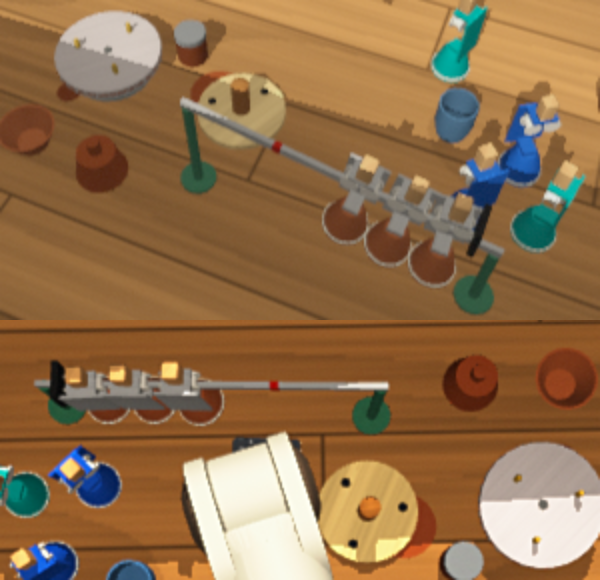

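Three finished bells now hang against the stop: scene crop (345,220), (388,238), (433,262). The bat at (368,508) and the wheel at (543,505) in the top crop are clear of the arm. I remeasure both and grasp the bat.

```bash
cat >> h.py <<'E'
def tri3(P):
    c=P.mean(0); d=(P-c)[:,:2]; a=np.arctan2(d[:,1],d[:,0]); k=np.angle(np.mean(np.exp(3j*a)))/3
    print("centre",c,"r",np.linalg.norm(d,axis=1),"ang",k, "spread",np.degrees((a-k+np.pi/3)%(2*np.pi/3)-np.pi/3)); return c,k
def holes(t,z,box=(175,240,315,375)):
    a,b,c,d=box; L=[x[0]+[c,a] for x in blobs(mask(t[a:b,c:d],(0,0,0),(180,255,70)),5,25)]; print(len(L),"holes")
    return tri3(np.array([plane("top",u,z) for u in L]))
def studs(t,z=.0665):
    L=[x[0]+[395,175] for x in blobs(mask(t[175:235,395:470],(18,120,90),(32,255,255)),3,20)]; print(len(L),"studs")
    return tri3(np.array([plane("top",u,z) for u in L]))
E
python3 - <<'E'
from h import *
import pickle
t,s=snap("top"),snap("scene")
b,kb=holes(t,.012); w,kw=studs(t); tri3(np.array([[.4207,-.2885,0],[.4884,-.3559,0],[.5125,-.264,0]]))
w2=blobs(mask(t[160:245,390:475],(0,0,100),(180,40,255)),2000,5000); print("disc",[(plane("top",x[0]+[390,160],.055),x[1]) for x in w2])
tb=blobs(mask(t[160:245,310:375],(14,60,100),(30,200,255)),1200,3000); print("bat",[(plane("top",x[0]+[310,160],.012),x[1]) for x in tb])
d=(kw-kb+np.pi/3)%(2*np.pi/3)-np.pi/3; yp=-d/2; print("d",d)
pickle.dump((w,kw,d,yp),open("w.pkl","wb"))
Z=.046
for y,f in((yp+np.pi/2 if yp<0 else yp-np.pi/2,8),(yp,45)):
    q=tool(y)
    go([*b[:2],.19],q,joint=True); fine(np.array([*b[:2],Z]),q,vel=.12); effector.close(f); print("gap",manip.current_finger_gap())
    if f<20: effector.open_jaws(); go([*b[:2],.14],q,vel=.2)
print(manip.current_clock(),manip.current_tool_pos()-[*b[:2],Z],manip.current_q())
E
```

```text
3 holes
centre [ 0.474  -0.0439  0.012 ] r [0.0547 0.055  0.0549] ang 0.6180275710239622 spread [-0.0613 -0.1411  0.2024]
3 studs
centre [ 0.4747 -0.3044  0.0665] r [0.055  0.0549 0.0548] ang 0.7884436602108056 spread [-0.0664  0.1008 -0.0344]
centre [ 0.4739 -0.3028  0.    ] r [0.0551 0.0551 0.0548] ang 0.7875847665028242 spread [-0.1796  0.1816 -0.002 ]
disc [(array([ 0.4732, -0.3031,  0.055 ]), 3013.96875)]
bat []
d 0.17041608918684337
gap 0.03189192940314449
gap 0.03131382347155807
48.775 [-0.0007  0.0001 -0.0006] [-0.1298  0.45    0.1964  2.1246 -0.1555  0.5802  0.0926]
```

```bash
cat > ins.py <<'E'
from h import *
import pickle
w,kw,d,yp=pickle.load(open("w.pkl","rb")); W=np.array([.4740,-.3034]); Z=.046
q0,q1=tool(yp),tool(yp+d)
p=manip.current_tool_pos()
go([p[0],p[1],.20],q0,vel=.2)
go([*W,.20],q1,vel=.2)
e=fine(np.array([*W,Z+.085]),q1,vel=.1)-[*W,Z+.085]
print("err",manip.current_tool_pos()-[*W,Z+.085], manip.current_finger_gap()); f0=manip.current_force()
for z in [.079,.076,.073,.070,.067,.063,.060,.058,.057,.056,.055,.054]:
    go(np.array([*W,Z+z])+e,q1,vel=.05); f=manip.current_force()-f0
    print(z,f,manip.current_wrist_torque(),manip.current_tool_pos()[2]-Z)
    if f[2]>9: break
snap("top","t5"); snap("scene","s5"); print(manip.current_clock())
E
python3 ins.py
```

```text
err [-0.0002  0.0001  0.0001] 0.03127328920036462
0.079 [-0.8472  0.0882  1.3748] [-0.0621  0.064   0.0374] 0.07800639666357972
0.076 [-0.3429  1.8054  0.3165] [-0.1442 -0.0061  0.0362] 0.0752202086941678
0.073 [-0.1875  1.0949  0.0187] [-0.0948  0.0055  0.0251] 0.0722674171549638
0.07 [ 0.6273 -0.3619  1.088 ] [-0.0087  0.0227  0.0301] 0.06924638803411778
0.067 [0.2124 0.8784 1.5139] [-0.0691  0.0507  0.0104] 0.06625949767095404
0.063 [0.4666 0.3497 0.2182] [-0.0721  0.0501 -0.0029] 0.06214217049997868
0.06 [-0.1378  0.3859  0.7101] [-0.1126  0.0329 -0.0068] 0.059258191318890416
0.058 [-0.7386  0.425   0.7865] [-0.0795  0.0777  0.0127] 0.057358244591874386
0.057 [-0.5581  0.463  -0.2202] [-0.0764  0.108  -0.0177] 0.056470960488054764
0.056 [0.6708 0.1416 0.4796] [-0.0996  0.0192  0.0482] 0.055430096797368475
0.055 [-0.1205  0.7887  0.279 ] [-0.0841  0.0335 -0.0188] 0.05446439992187313
0.054 [-3.3595  2.1911  8.3914] [ 0.3094  0.6688 -0.0346] 0.05439547818097103
55.3583
```

```bash
python3 - <<'E'
from h import *
p=manip.current_tool_pos(); print(p); effector.open_jaws(); manip.sleep(.3)
go([p[0],p[1],.25],tool(0.0852),vel=.2)
go([.40,.05,.33],tool(0),joint=True)
t=snap("top","t6"); s=snap("scene","s6"); print(manip.current_clock())
print("bat on wheel"); print(holes(t,.067,(175,240,395,470)))
a=cv2.resize(t[110:235,360:480],None,fx=5,fy=4.8)[:,:,::-1]; b=cv2.resize(s[165:290,170:310],None,fx=5,fy=4.8)[:,:,::-1]
cv2.imwrite("pics/c6.png",cv2.resize(np.hstack([a,b]),(800,370)))
E
```

```text
[ 0.4736 -0.3031  0.1004]
59.1167
bat on wheel
1 holes
centre [ 0.4788 -0.2979  0.067 ] r [0.] ang 0.0 spread [0.]
(array([ 0.4788, -0.2979,  0.067 ]), np.float64(0.0))
```

View pics/c6.png

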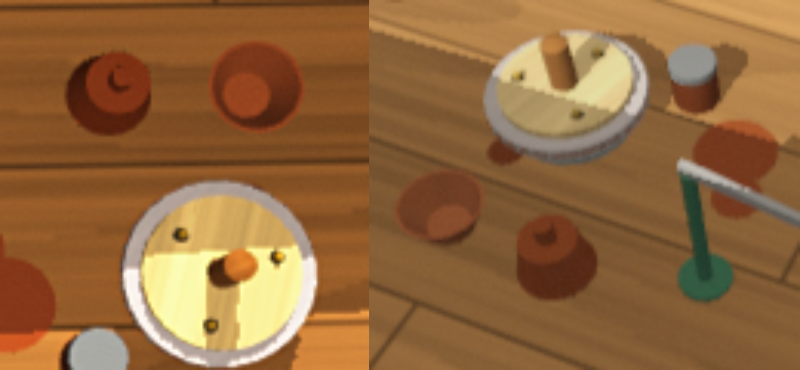

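The crops show the bat flat on the wheel with all three studs in its holes. The blank is at about (398,137) in the top view and (229,249) in the scene view. I enlarge it with stretched contrast.

```bash
python3 - <<'E'
from h import *
t=cv2.imread("pics/t6.png"); s=cv2.imread("pics/s6.png")
a=t[120:160,378:418]; b=s[231:271,210:250]
f=lambda x:cv2.resize(cv2.normalize(x[...,2],None,0,255,cv2.NORM_MINMAX),None,fx=10,fy=10,interpolation=cv2.INTER_CUBIC)
cv2.imwrite("pics/bl.png",np.hstack([f(a),f(b)]))
print(cv2.cvtColor(a,cv2.COLOR_BGR2HSV)[2:34:1,6:34:2,0]); print(a[2:34,6:34,2])
print(b[3:30,6:34,2])
E
```

```text
[[14 14 14 14 14 13 13 14 14 14 14 14 14 15]
 [14 14 14 14 14 14 13 14 14 14 13 14 14 14]
 [14 14 14 15 14 14 14 14 14 14 14 14 14 14]
 [14 14 14 14 14 14 14 14 14 14 14 13 14 13]
 [15 14 14 13 14 14 14 13 14 14 14 14 14 14]
 [14 14 14 14 15 14 13 12 13 15 15 14 14 14]
 [14 14 14 14 13 10  9  9  8 10 14 14 14 14]
 [14 14 14 12  7  8  8  8  8  8 12 14 14 14]
 [14 14 12  7  8  8  8  8  8  8  8 13 14 14]
 [14 12  7  8  8  8  8  8  9  8  7 10 14 14]
 [14  7  7  8  8  8  8  9  8  9  9  8 13 13]
 [12  8  8  7  8  8  9  8  8  9  9  8 14 14]
 [ 8  9  8  8  8  8  8  8  8  8  8  8 11 14]
 [ 6  8  8  9  8  8  8  8  9  8  8  9 11 14]
 [ 7  8  8  8  8  8  8  9  8  8  8  8  9 14]
 [ 8  8  8  9  8  9  8  8  8  8  8  8  8 14]
 [ 7  7  9  9  8  8  7  9  8  8  8  9  8 14]
 [ 8  9  8  8  9  8  8  8  9  8  8  8  8 14]
 [ 8 10  7  8  8  9  7  7  8  9  8  8  8 15]
 [ 8  9  7  8  8  8  8  8  9  8  9  8  9 14]
 [ 8  7  7  8  8  9  8  8  8  8  8  8  9 14]
 [ 9  8  9  9  9  8  8  9  9  9  9  9  9 14]
 [ 9  8  8  9  8  9  8  8  8  8  8  8  9 14]
 [ 8  8  8  8  8  8  8  8  8  8  8  8 11 14]
 [ 7  8  8  7  8  8 
[... 6545 characters left out ...]
122 116  90  87  87  91  87  88  87  85  89  86  86  84  84  83  85  86
   87  85  87  87  88  86  88  89  87  93]
 [121 114  90  88  88  90  89  87  86  87  88  87  88  86  87  86  86  85
   87  86  86  88  90  87  88  87  87  98]
 [119 115  92  90  89  89  88  87  88  87  86  89  86  85  87  86  86  88
   86  87  87  86  88  89  90  89  89 100]
 [119 119  93  90  88  90  91  87  88  86  88  87  88  87  85  87  85  86
   84  86  86  87  88  88  86  86  94 116]
 [123 122  99  90  90  89  90  87  88  88  86  87  87  87  86  88  86  85
   88  87  88  88  87  87  88  92 112 128]
 [131 128 120  93  89  90  90  88  87  88  87  87  86  87  87  85  84  85
   86  84  86  86  86  87  87 106 126 127]]
```

View pics/bl.png

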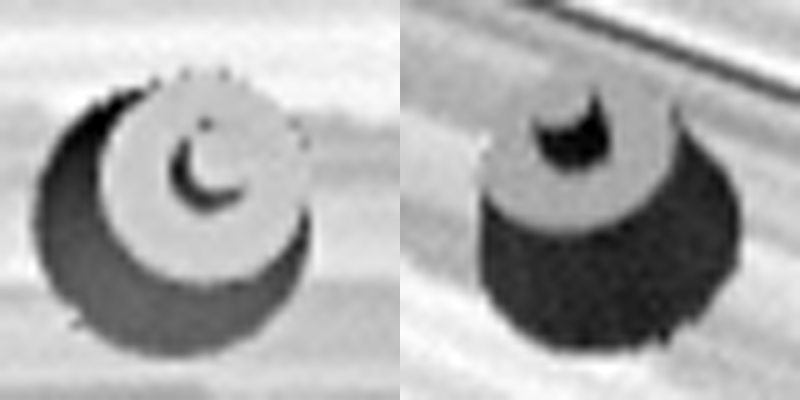

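```bash
cat >> h.py <<'E'
def crown(im,box,vlo,amin=150):
    a,b,c,d=box; m=mask(im[a:b,c:d],(3,100,vlo),(11,255,255))
    m=cv2.morphologyEx(m,cv2.MORPH_OPEN,np.ones((9,9)))
    k=max(blobs(m,amin,700),key=lambda x:x[1]); h=cv2.convexHull(k[2]); e=cv2.fitEllipse(h)
    print("crown",np.array(e[0])/4-.375+[c,a],np.array(e[1])/4,k[1]); return np.array(e[0])/4-.375+[c,a]
E
python3 - <<'E'
from h import *
t=snap("top"); s=snap("scene")
a=crown(t,(120,160,378,418),108); b=crown(s,(228,271,210,250),105)
print(plane("top",a,.06),tri(b,a))
# mouth: left & bottom arc of the silhouette in the top view
m=mask(t[120:160,378:418],(3,100,30),(11,255,255)); k=max(blobs(m,300,1200),key=lambda x:x[1])
P=k[2][:,0]/4-.375; P=P[(P[:,1]>24)|((P[:,0]<9)&(P[:,1]>14))]
A=np.c_[2*P,np.ones(len(P))]; x=np.linalg.lstsq(A,(P**2).sum(1),rcond=None)[0]; r=np.sqrt(x[2]+x[:2]@x[:2])
print("mouth",x[:2]+[378,120],r,plane("top",x[:2]+[378,120],0.))
print(manip.current_clock())
E
```

```text
crown [398.0844 137.4927] [20.8247 20.9884] 332.25
crown [227.2391 245.3312] [15.9623 20.3001] 243.4375
[ 0.6701 -0.2109  0.06  ] (array([ 0.6693, -0.2097,  0.0612]), np.float64(0.0021444935052787693))
mouth [394.7397 141.5553] 13.717725802821082 [ 0.671  -0.2111  0.    ]
59.2167
```

```bash
python3 - <<'E'
from h import *
B=np.array([.6698,-.2102]); Z=.0655
go([.5,-.1,.33],tool(0),joint=True)
for y,f in((np.pi/2,5),(0.,25)):
    q=tool(y)
    go([*B,.20],q,joint=True); fine(np.array([*B,Z]),q,vel=.12); effector.close(f); print("gap",manip.current_finger_gap(),manip.current_tool_pos())
    if f<20: effector.open_jaws(); go([*B,.14],q,vel=.2)
print(manip.current_clock())
go([*B,.26],q,vel=.2); print(manip.current_force(),manip.current_finger_gap())
snap("scene","s7"); cv2.imwrite("pics/c7.png",cv2.resize(cv2.imread("pics/s7.png")[120:320,150:400],None,fx=2.4,fy=2.4))
E
```

```text
gap 0.02147071358043638 [ 0.669  -0.2098  0.0644]
gap 0.021321837870119497 [ 0.6691 -0.2098  0.0644]
69.7
[ 0.0635  0.0445 -3.0445] 0.021479048523760938
```

View pics/c7.png

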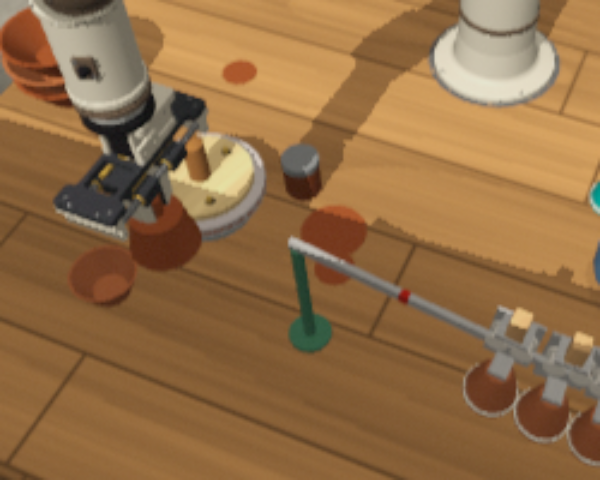

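The crop shows the blank held upright by its knob at about (163,235), the bat still on the wheel and the bells still at the stop. I place the blank.

```bash
python3 - <<'E'
from h import *
W=np.array([.4736,-.3031]); q=tool(0); Z=.0644
go([*W,.26],q,vel=.2); e=fine(np.array([*W,.17]),q,vel=.1)-[*W,.17]
manip.sleep(.3); f0=manip.current_force(); print(f0)
for z in [.092,.090,.089,.088,.087,.086,.085,.084]:
    go(np.array([*W,Z+z])+e,q,vel=.03); manip.sleep(.15); f=np.mean([manip.current_force() for _ in range(5)],0)-f0
    print(z,f,manip.current_tool_pos()-[*W,Z])
    if f[2]>2.5: break
effector.open_jaws(); manip.sleep(.4)
p=manip.current_tool_pos(); go(p+[0,0,.10],q,vel=.12); go([.42,.02,.33],q,joint=True); manip.sleep(1)
t,s=snap("top","t8"),snap("scene","s8"); print(manip.current_clock())
a=cv2.resize(t[155:245,380:480],(400,360))[:,:,::-1]; b=cv2.resize(s[155:245,190:290],(400,360))[:,:,::-1]
cv2.imwrite("pics/c8.png",np.hstack([a,b]))
E
```

```text
[-1.1602 -0.0396 -2.4868]
0.092 [0.7314 0.3747 0.4242] [-0.0003  0.0003  0.0915]
0.09 [ 0.7865 -0.4611  1.0148] [-0.0004  0.0004  0.0894]
0.089 [0.714  0.4464 0.69  ] [-0.0004  0.0004  0.0884]
0.088 [ 0.7964 -0.0769  2.4805] [-0.0003  0.0003  0.0875]
0.087 [-1.2297  1.8623  8.8768] [-0.0002  0.0002  0.0873]
81.0167
```

View pics/c8.png

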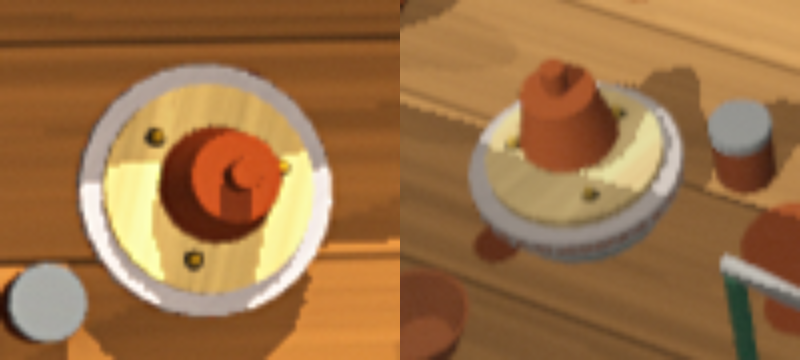

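The crops show the blank on the dome, clear of the disc and apparently level. One numeric check of level and of the rail, then I hand in.

```bash
python3 - <<'E'
from h import *
t,s=snap("top"),snap("scene")
m=mask(t[180:218,414:456],(3,150,30),(11,255,255)); k=max(blobs(m,200,1500),key=lambda x:x[1])
P=k[2][:,0]/4-.375+[414,180]; x0,x1=P[:,0].min(),P[:,1].max()
mo=np.array([x0,x1]) # left / lower extremes of the mouth
r=.044; print("mouth centre from extremes y:",plane("top",(x0,203),.088)[1]-r," x:",plane("top",(435,x1),.088)[0]+r)
try:
    a=crown(t,(180,218,414,456),170); print("crown",plane("top",a,.148)-[.4736,-.3031,0])
except Exception as ex: print(ex)
for g in grips():
    if g["blue"]<15: print(g["p"],R.from_euler("z",-RY).apply(g["p"]-RAIL))
E
```

```text
mouth centre from extremes y: -0.30702251288802884  x: 0.47705507675473485
crown [438.6817 198.6384] [21.8389 22.231 ] 283.625
crown [0.0008 0.0002 0.148 ]
```

```bash
python3 - <<'E'
from h import *
from scipy.optimize import least_squares
t=snap("top")
m=mask(t[180:220,414:456],(0,120,20),(12,255,255)); k=max(blobs(m,200,1500),key=lambda x:x[1])
P=k[2][:,0]/4-.375+[414,180]
W=np.array([plane("top",p,.088)[:2] for p in P]); c=np.array([.4736,-.3031]); d=W-c
a=np.degrees(np.arctan2(d[:,1],d[:,0])); rr=np.linalg.norm(d,axis=1)
for lo in range(-180,180,20):
    q=(a>=lo)&(a<lo+20); print(lo,round(rr[q].mean()*1000,1),end="; ")
q=(a>60)&(a<180)|(a<-150)
f=least_squares(lambda x:np.hypot(*(W[q]-x[:2]).T)-x[2],[*c,.044]); print("\nmouth",f.x, "off",f.x[:2]-c,np.abs(f.fun).max())
snap("scene","s9"); s=cv2.imread("pics/s9.png"); cv2.imwrite("pics/c9.png",cv2.resize(s[160:220,200:270],None,fx=8,fy=8,interpolation=cv2.INTER_CUBIC))
E
```

```text
-180 40.9; -160 41.7; -140 42.2; -120 43.1; -100 47.0; -80 49.0; -60 48.3; -40 44.6; -20 43.1; 0 42.5; 20 41.9; 40 41.4; 60 40.2; 80 39.8; 100 40.5; 120 40.8; 140 40.5; 160 40.6; 
mouth [ 0.4734 -0.3037  0.0407] off [-0.0002 -0.0006] 0.0013981361171590614
```

View pics/c9.png

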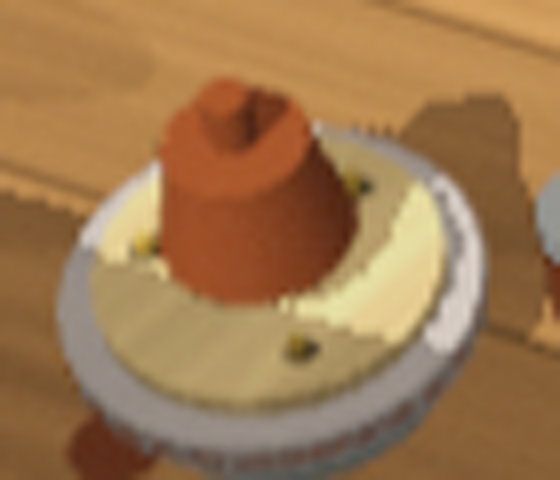

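The crop shows the blank upright on the dome, its mouth clear of the disc. Mouth and crown centres agree within 1 mm, so it is level and I hand in.

```bash
python3 - <<'E'
from h import *
print(manip.current_clock()); print(manip.hand_in())
E
```

```text
81.3167
the job is handed in; nothing more can be done
None
```

The job is handed in at 81 s: the three finished bells present hang at the rail's stop, the bat is fully down on the wheel's studs, and the blank sits level on the dome (centred within 1 mm); I didn't handle the cup, bowl or jar.

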